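# Close the turned boxes with the lids of their own wood

### The job

Close the four turned wooden boxes: pick up the lids by the small handles on top and put each one on the box of the same wood or colour, lowering it (not dropping it) until it sits level with its disc resting on the rim. The boxes stay standing where they are, and the two drawer knobs are left alone.

Things in the scene. Friction and masses are not known exactly. Their poses are not given: they have to be found in the camera images.
- box_maple: Small round turned box (open pot) of pale cream maple, loose, standing open on the bench: 68 mm across, 36 mm high, 6 mm wall, mouth 56 mm across, inner floor 8 mm up, about 0.13 kg. Origin: centre of its underside; z up along its axis.
- lid_maple: Lid of pale cream maple, loose, right side up: tapered spigot below (36 mm across at its foot, 48 at its top; 0 to 8 mm up), disc 66 mm across (8 to 14 mm up), upright round handle to hold it by, 20 mm across (14 to 42 mm up); 0.05 kg. Seated: spigot in the mouth with 4 mm play, disc on the rim, origin 28 mm above the box's. Origin: centre of the spigot's foot; z up.
- box_walnut: Small round turned box (open pot) of very dark brown walnut, loose, standing open on the bench: 68 mm across, 36 mm high, 6 mm wall, mouth 56 mm across, inner floor 8 mm up, about 0.13 kg. Origin: centre of its underside; z up along its axis.
- lid_walnut: Lid of very dark brown walnut, loose, right side up: tapered spigot below (36 mm across at its foot, 48 at its top; 0 to 8 mm up), disc 66 mm across (8 to 14 mm up), upright round handle to hold it by, 20 mm across (14 to 42 mm up); 0.05 kg. Seated: spigot in the mouth with 4 mm play, disc on the rim, origin 28 mm above the box's. Origin: centre of the spigot's foot; z up.
- box_padauk: Small round turned box (open pot) of orange-red padauk, loose, standing open on the bench: 68 mm across, 36 mm high, 6 mm wall, mouth 56 mm across, inner floor 8 mm up, about 0.13 kg. Origin: centre of its underside; z up along its axis.
- lid_padauk: Lid of orange-red padauk, loose, right side up: tapered spigot below (36 mm across at its foot, 48 at its top; 0 to 8 mm up), disc 66 mm across (8 to 14 mm up), upright round handle to hold it by, 20 mm across (14 to 42 mm up); 0.05 kg. Seated: spigot in the mouth with 4 mm play, disc on the rim, origin 28 mm above the box's. Origin: centre of the spigot's foot; z up.
- box_blue: Small round turned box (open pot) of blue-stained wood, loose, standing open on the bench: 68 mm across, 36 mm high, 6 mm wall, mouth 56 mm across, inner floor 8 mm up, about 0.13 kg. Origin: centre of its underside; z up along its axis.
- lid_blue: Lid of blue-stained wood, loose, right side up: tapered spigot below (36 mm across at its foot, 48 at its top; 0 to 8 mm up), disc 66 mm across (8 to 14 mm up), upright round handle to hold it by, 20 mm across (14 to 42 mm up); 0.05 kg. Seated: spigot in the mouth with 4 mm play, disc on the rim, origin 28 mm above the box's. Origin: centre of the spigot's foot; z up.
- knob_maple: Turned drawer knob of pale cream maple, mushroom shaped, loose, upright: 40 mm across its domed head, 36 mm high, 30 mm foot. Not a lid. Origin: centre of its underside; z up.
- knob_walnut: Turned drawer knob of very dark brown walnut, mushroom shaped, loose, upright: 40 mm across its domed head, 36 mm high, 30 mm foot. Not a lid. Origin: centre of its underside; z up.
There are look-alikes about, which are no part of the job. What is shaped like the box_blue but pink is not meant.

How it is judged:
At the end, for the whole second after the job is handed in: Each lid sits on the box of its own wood: centred within 8 mm, its origin 24 to 30.5 mm above the box's, level within 0.08 rad; every box upright within 0.08 rad, on the bench, within 40 mm of where it began; both drawer knobs within 30 mm of where they began; all at rest (under 0.02 m/s) (horizontal distance between lid_maple and box_maple below 0.008 m and z of lid_maple in the frame of box_maple between 0.024 and 0.0305 m and angle between each of lid_maple, box_maple, lid_walnut, box_walnut, lid_padauk, box_padauk, lid_blue, box_blue's own z axis and vertical below 0.08 rad and distance of each of box_maple, box_walnut, box_padauk, box_blue from where it was at the start of the episode below 0.04 m and height (world z) of each of box_maple, box_walnut, box_padauk, box_blue below 0.01 m and linear speed of each of lid_maple, box_maple, lid_walnut, box_walnut, lid_padauk, box_padauk, lid_blue, box_blue below 0.02 m/s and horizontal distance between lid_walnut and box_walnut below 0.008 m and z of lid_walnut in the frame of box_walnut between 0.024 and 0.0305 m and horizontal distance between lid_padauk and box_padauk below 0.008 m and z of lid_padauk in the frame of box_padauk between 0.024 and 0.0305 m and horizontal distance between lid_blue and box_blue below 0.008 m and z of lid_blue in the frame of box_blue between 0.024 and 0.0305 m and distance of each of knob_maple, knob_walnut from where it was at the start of the episode below 0.03 m); the robot touches nothing.
It fails at once if a lid is dropped or thrown instead of being lowered into place ((linear speed of lid_maple above 0.8 m/s and contact force between lid_maple and the fingers below 0.05 N) or (linear speed of lid_walnut above 0.8 m/s and contact force between lid_walnut and the fingers below 0.05 N) or (linear speed of lid_padauk above 0.8 m/s and contact force between lid_padauk and the fingers below 0.05 N) or (linear speed of lid_blue above 0.8 m/s and contact force between lid_blue and the fingers below 0.05 N)).
It fails at once if a drawer knob is disturbed (moved over 30 mm) (distance of any of knob_maple, knob_walnut from where it was at the start of the episode above 0.03 m).
It also fails if it takes over 106 s, if anything falls off the work surface, if the arm or the gripper's body presses on something with over 40 N, if the wrist force passes 120 N, or if a joint passes its speed limit or range.

### The arm

A 6-joint arm with a two-finger parallel gripper is mounted at the origin on the work surface. World frame = base frame: x ahead of the robot, y to its left, z up, the work surface at z = 0. Lengths are in m, angles in rad, forces in N, time in s.
With the tool pointing down it reaches from about 0.25 to 0.725 m from the base axis. Payload 4 kg.
Tool frame: the origin (TCP) lies at the very end of the fingers, on their centre line; the grasp point (between the pads) lies 19 mm behind it; z points along the fingers, y is the line along which they close (so a half turn about z gives the same grasp; the last joint's range is limited). The gripper opens to 85 mm and grips with 20 to 120 N. Pads are 22 mm wide; open, the fingers measure 114 mm over their backs; the gripper's body (76 mm by 85 mm) begins 54 mm behind the grasp point. The pads swing forward as they close: fully open they stand 13 mm farther back than shut.
Start: joints at [0, 0.241, 0.005, 1.335, 0, 1.571], TCP at [0.5, -0, 0.207] pointing down, gripper open.
Joint ranges: [-2.72, 2.72], [-1.05, 1.87], [-1.09, 1.28], [-1.99, 2.15], [-1.42, 1.44], [-3.14, 3.14]. Speed limits (rad/s): [2.79, 2.79, 3.14, 3.14, 3.14, 3.14].

### API

Orientations are given as a unit quaternion [x, y, z, w].
In Python, from workcell import telemetry, vision, workorder gives the robot as it stands.
- The arm moves only by the shell command python3 -m inch 'ROWS'. ROWS is JSON, a list of rows, each a list of 3 entries, a list of its own where there are three numbers: the turn, a rotation vector about the tool's x, y, z scaled (see below), then the shift along the tool's x, y, z scaled (see below), then the closure, from -1 (fully open) to 1 (shut). A call has 1 to 10 rows; each row shifts and turns the commanded pose from where the row before left it, along the tool's axes as they then stand; what a row does not reach is not made up. The controller multiplies each number of a shift by 0.3 m and each number of a turn by 360 degrees. A row lasts 1/12 s, in which the tool goes at most 41.7 mm and 7.16 degrees, less where a joint would pass 70% of its speed; a pose out of reach is approached as far as the arm can. A call with a number of a shift or a turn outside -1 to 1 is refused whole. A call with a gripper value outside its range is refused whole. The fingers move at their own pace and stop on an object; the grip force is fixed at half the most. Time passes only in rows, so rows that do not move let the fingers close. It gives the time, the measured TCP pose, the force, the opening and the grip force at its end, in the units of the state.
- telemetry.get_obs(): the state, without advancing time (a new reading comes with each control period).
- vision.camera(name): name is "scene" or "side" or "wrist"; returns a dict with "img" (384x512x3 uint8, red, green, blue), "fov_y" (degrees; the focal length in pixels is half the picture's height over the tangent of half this angle, whatever the lens; pixels are square), "cx", "cy" (the principal point, pixels), "pose" (4x4, takes a point from camera to world coordinates). Camera axes: x right, y up, looking along -z (the intrinsics and any distortion apply to the point x, -y, -z); pixel columns grow to the right and rows downward; lengths in m; the calibration is good to about 2 mm. A picture is of the moment at which its call begins. There is no depth.
- workorder.job_done(): hands the job in; it is judged then, once.
The state is a dict: "clock": time; "joint_pos": joint angles; "joint_vel": joint speeds; "tau": joint torques, N m; "eef_pos": TCP position; "tool_rot": TCP orientation; "ft_force": force on the tool from outside, world axes, zero at the start; "ft_torque": the same for the moment, N m; "grip_width": finger opening in m; "grasp_force": force on a finger pad.
Only numpy, scipy, OpenCV 4.12 (cv2) and the standard library are available. Lean on these libraries where they do the work, as an engineer would, in place of code of your own. Each camera call takes 0.05 s, during which the arm holds its last target. There are 200 camera calls.

## Working session

There is one attempt and no reset: what is moved stays moved. The work goes in short steps, Python scripts to look and compute and a shell command to move; the robot and the scene stay as the last step left them, time stands still between calls to the robot, and variables do not carry over. Pictures are saved under pics/ and viewed, at most 14 in all, crops included, and the job is handed in when it is done.

```bash
mkdir -p pics; ls
python3 - <<'E'
from workcell import telemetry, vision
import cv2,numpy as np
print(telemetry.get_obs())
for n in("scene","side","wrist"):
    c=vision.camera(n); cv2.imwrite(f"pics/{n}0.png",c["img"][:,:,::-1]); np.save(f"pics/{n}0.npy",c,allow_pickle=True)
    print(n,c["fov_y"],c["cx"],c["cy"],[k for k in c],np.round(c["pose"],3).tolist())
E
```

```text
pics
{'clock': 0.0, 'joint_pos': array([ 9.41041937e-06,  2.41431192e-01,  3.69810770e-03,  1.33521591e+00,
       -1.56143834e-05,  1.57081429e+00]), 'joint_vel': array([ 0.00053877,  0.00015785, -0.00021576, -0.00017763, -0.00109813,
        0.00044101]), 'tau': array([ 5.50268451e-04, -3.72315860e+01,  2.52406776e+01,  1.67737965e-02,
        2.29149265e-05,  1.14679995e-05]), 'eef_pos': array([ 4.99296692e-01, -4.13557867e-07,  2.06493971e-01]), 'tool_rot': array([ 0.70710939,  0.70710335, -0.00076661, -0.00075555]), 'ft_force': array([0.70684637, 0.81443323, 0.04417595]), 'ft_torque': array([-0.01968772, -0.00404518, -0.00326919]), 'grasp_force': 0.0, 'grip_width': 0.08520026283366418}
scene 50.69979886150492 253.01773397341793 191.72068437774598 ['img', 'fov_y', 'cx', 'cy', 'pose'] [[-0.736, -0.475, 0.482, 0.902], [0.677, -0.539, 0.502, 0.415], [0.022, 0.696, 0.718, 0.65], [0.0, 0.0, 0.0, 1.0]]
side 56.14534142175259 255.5367506872314 197.9396837738399 ['img', 'fov_y', 'cx', 'cy', 'pose'] [[-0.903, 0.305, -0.303, 0.264], [-0.43, -0.66, 0.616, 0.491], [-0.012, 0.687, 0.727, 0.613], [0.0, 0.0, 0.0, 1.0]]
wrist 69.54474277039495 257.96806636109915 189.24138038032783 ['img', 'fov_y', 'cx', 'cy', 'pose'] [[1.0, -0.001, 0.002, 0.499], [-0.0, 0.953, 0.302, 0.078], [-0.002, -0.302, 0.953, 0.375], [0.0, 0.0, 0.0, 1.0]]
```

View images.

View pics/scene0.png

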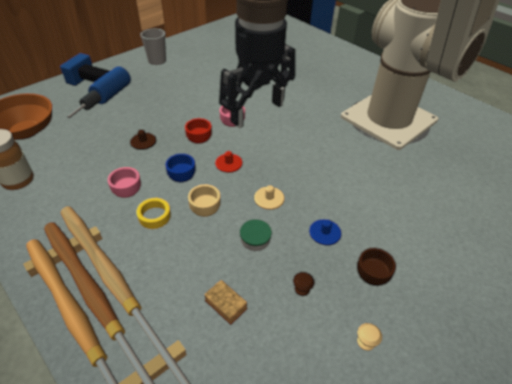

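View pics/side0.png

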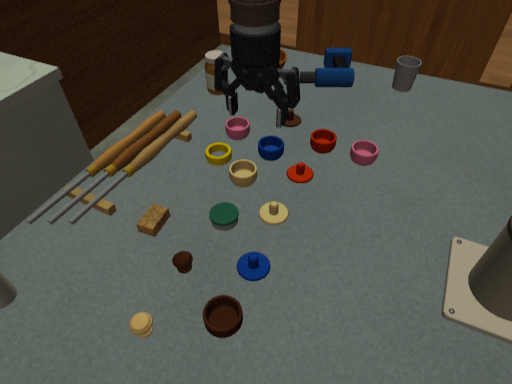

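View pics/wrist0.png

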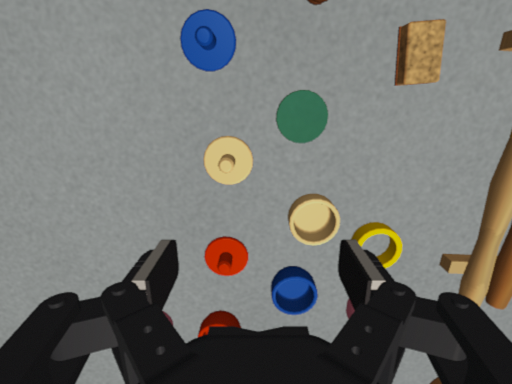

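```bash
cat > h.py <<'E'
import numpy as np,cv2
from scipy.optimize import least_squares
def load(n): return np.load(f"pics/{n}.npy",allow_pickle=True).item()
def f(c): return c["img"].shape[0]/2/np.tan(np.radians(c["fov_y"])/2)
def cast(c,uv,z):
    uv=np.atleast_2d(uv).astype(float)
    d=np.c_[(uv[:,0]-c["cx"])/f(c),-(uv[:,1]-c["cy"])/f(c),-np.ones(len(uv))]@c["pose"][:3,:3].T
    o=c["pose"][:3,3]; return o+d*((z-o[2])/d[:,2])[:,None]
def proj(c,p):
    q=(np.atleast_2d(p)-c["pose"][:3,3])@c["pose"][:3,:3]
    return np.c_[c["cx"]+f(c)*q[:,0]/-q[:,2],c["cy"]-f(c)*q[:,1]/-q[:,2]]
def blob(c,seed,kind):
    hsv=cv2.cvtColor(c["img"],cv2.COLOR_RGB2HSV).astype(int); H,S,V=hsv[...,0],hsv[...,1],hsv[...,2]
    m={"blue":(abs(H-112)<12)&(S>150),"padauk":((H<9)|(H>172))&(S>170)&(V>70),
       "maple":(abs(H-18)<10)&(S>60)&(V>70),"walnut":(V<75)&((H<22)|(H>165))&(S>60)}[kind].astype(np.uint8)
    m=cv2.morphologyEx(m,cv2.MORPH_CLOSE,np.ones((3,3)))
    n,L,st,ce=cv2.connectedComponentsWithStats(m)
    s=np.array(seed); ks=[k for k in range(1,n) if st[k,4]>25]
    ys=[np.min(np.hypot(*(np.argwhere(L==k)[:,::-1]-s).T)) for k in ks]
    k=ks[int(np.argmin(ys))]; m=(L==k).astype(np.uint8)
    return m,max(cv2.findContours(m,cv2.RETR_EXTERNAL,cv2.CHAIN_APPROX_NONE)[0],key=len)[:,0,:]
def circ(c,ct,z,R,lo,hi):
    """circle through the far arc (lo..hi deg off the viewing direction) of a silhouette cast on plane z"""
    p=cast(c,ct,z)[:,:2]; o=c["pose"][:2,3]; x=np.r_[p.mean(0),R]
    for _ in range(4):
        v=x[:2]-o; a=np.degrees(np.arctan2(*(p-x[:2]).T[::-1])-np.arctan2(v[1],v[0])); a=abs((a+180)%360-180)
        q=p[(a>lo)&(a<hi)]
        x=least_squares(lambda t:np.hypot(*(q-t[:2]).T)-t[2],x,loss="soft_l1",f_scale=.001).x
    return x
E
cat > coarse.py <<'E'
from h import *
S={"box":dict(maple=[(205,199),(243,172),(314,220)],walnut=[(376,266),(222,316),None],padauk=[(198,130),(323,140),None],blue=[(181,167),(271,147),(294,290)]),
   "lid":dict(maple=[(269,198),(274,213),(228,160)],walnut=[(143,140),(291,119),None],padauk=[(229,161),(300,173),(226,256)],blue=[(326,232),(253,266),(208,40)])}
for t,z,R,lo,hi in(("box",.036,.034,0,80),("lid",.014,.033,40,95)):
    for k,sd in S[t].items():
        for n,s in zip(("scene0","side0","wrist0"),sd):
            if s is None: continue
            c=load(n); m,ct=blob(c,s,k)
            print(t,k,n,m.sum(),*[np.round(circ(c,ct,zz,R,lo,hi)*1000,1) for zz in(z-.006,z,z+.006)])
E
python3 coarse.py
```

```text
box maple scene0 854 [570.4 -80.1  33.1] [573.6 -75.3  32.7] [576.8 -70.5  32.4]
box maple side0 628 [578.5 -80.4  33.1] [575.3 -74.6  32.8] [572.1 -68.7  32.5]
box maple wrist0 2086 [575.  -78.1  33.9] [573.7 -75.3  33.3] [572.3 -72.6  32.7]
box walnut scene0 1062 [437.  265.4  31.1] [441.5 266.8  30.8] [446.  268.3  30.5]
box walnut side0 1333 [443.3 264.7  33. ] [441.5 267.1  32.6] [439.7 269.4  32.3]
box padauk scene0 480 [ 434.4 -279.9   29.8] [ 439.  -273.2   29.5] [ 443.5 -266.5   29.2]
box padauk side0 296 [ 441.1 -281.4   31.8] [ 439.2 -273.4   31.5] [ 437.4 -265.5   31.2]
box blue scene0 604 [ 550.5 -193.3   31.6] [ 553.9 -187.5   31.3] [ 557.3 -181.6   31. ]
box blue side0 523 [ 555.6 -194.9   33.2] [ 552.6 -187.8   32.9] [ 549.6 -180.8   32.6]
box blue wrist0 1705 [ 552.5 -197.4   32.7] [ 551.6 -192.6   32.2] [ 550.7 -187.8   31.6]
lid maple scene0 575 [456.1   1.3  32.9] [460.3   5.2  32.6] [464.5   9.   32.3]
lid maple side0 550 [4.62e+02 2.00e-01 3.20e+01] [460.1   5.1  31.7] [458.1   9.9  31.4]
lid maple wrist0 1909 [458.    2.   32.6] [458.7   3.2  32.1] [459.3   4.4  31.6]
lid walnut scene0 328 [ 557.  -344.9   29.6] [ 560.2 -337.8   29.3] [ 563.4 -330.7   29. ]
lid walnut side0 203 [ 575.9 -383.8   10.1] [ 572.8 -375.2   10. ] [ 569.8 -366.5    9.9]
lid padauk scene0 377 [ 448.7 -144.2   29.5] [ 452.9 -139.    29.3] [ 457.2 -133.8   29. ]
lid padauk side0 395 [ 454.7 -145.1   31.1] [ 452.8 -138.8   30.8] [ 450.9 -132.5   30.5]
lid padauk wrist0 1295 [ 450.1 -144.8   31.6] [ 450.9 -141.1   31.1] [ 451.7 -137.5   30.6]
lid blue scene0 590 [437.3 144.7  29.9] [441.6 147.2  29.6] [446.  149.8  29.4]
lid blue side0 744 [442.8 144.3  31.6] [441.  147.7  31.3] [439.2 151.1  31. ]
lid blue wrist0 2623 [439.1 146.8  32. ] [440.1 145.6  31.5] [441.1 144.5  31. ]
```

The maps agree between the scene and side views within about 1 mm at the expected heights. The scene view shows the lids at walnut (143,140), padauk (229,161), maple (269,198) and blue (326,232). It shows the boxes at walnut (376,266), padauk (198,130), blue (181,167) and maple (205,199). The wrist view confirms the maple, padauk and blue lids. I'm starting with the maple lid.

```bash
python3 -m inch '[[[0,0,0],[0.009,-0.065,0.05],0],[[0,0,0],[0.008,-0.066,0.1],0],[[0,0,0],[0,0,0.1],0],[[0,0,0],[0,0,0.1],0],[[0,0,0],[0,0,0.1],0],[[0,0,0],[0,0,0.05],0],[[0,0,0],[0,0,0],0],[[0,0,0],[0,0,0],0],[[0,0,0],[0,0,0],0]]'
cat > snap.py <<'E'
import sys,cv2,numpy as np
from workcell import vision
for a in sys.argv[2:]:
    c=vision.camera(a); n=f"{a}{sys.argv[1]}"; np.save(f"pics/{n}.npy",c,allow_pickle=True); cv2.imwrite(f"pics/{n}.png",c["img"][:,:,::-1])
E
python3 snap.py 1 wrist side scene
```

```text
clock: 0.9
eef_pos: [0.4617, 0.0051, 0.0584]
tool_rot: [0.707, 0.707, 0.001, 0.001]
ft_force: [-0.4, 0.5, 0.2]
grip_width: 0.0426
grasp_force: 0.0
```

View pics/wrist1.png

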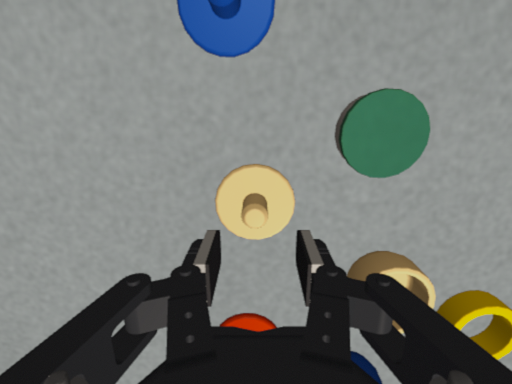

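The handle tip at (255,215) is centred between the fingers, whose midline is near u=258. Next I lower, close and lift, and measure the walnut lid in the newer side view.

```bash
python3 -m inch '[[[0,0,0],[0,-0.004,0.066],0],[[0,0,0],[0,0,0.066],0],[[0,0,0],[0,0,0],0],[[0,0,0],[0,0,0],1],[[0,0,0],[0,0,0],1],[[0,0,0],[0,0,0],1],[[0,0,0],[0,0,0],1],[[0,0,0],[0,0,0],1],[[0,0,0],[0,0,0],1]]'
python3 -m inch '[[[0,0,0],[0,0,-0.05],1],[[0,0,0],[0,0,-0.1],1],[[0,0,0],[0,0,-0.1],1],[[0,0,0],[0,0,-0.05],1],[[0,0,0],[0,0,0],1],[[0,0,0],[0,0,0],1]]'
python3 - <<'E'
from h import *
for n,s in(("scene1",(143,140)),("side1",(291,119))):
    c=load(n); m,ct=blob(c,s,"walnut"); print(m.sum(),*[np.round(circ(c,ct,z,.033,40,95)*1000,1) for z in(.008,.014,.02)])
    print(ct.min(0),ct.max(0))
E
python3 snap.py 2 scene wrist
```

```text
clock: 1.8
eef_pos: [0.46, 0.0051, 0.0184]
tool_rot: [0.707, 0.707, 0.0, 0.0]
ft_force: [0.4, 0.2, 0.1]
grip_width: 0.0003
grasp_force: 0.0
clock: 2.3
eef_pos: [0.4604, 0.0051, 0.1088]
tool_rot: [0.707, 0.707, 0.001, 0.001]
ft_force: [-0.4, -0.3, -0.0]
grip_width: -0.0001
grasp_force: 0.0
324 [ 557.  -345.1   29.2] [ 560.2 -338.    28.9] [ 563.5 -330.9   28.6]
[131 130] [155 148]
764 [ 644.2 -435.4   67.3] [ 640.5 -426.2   66.6] [ 636.7 -417.1   65.9]
[254  99] [300 125]
```

View pics/wrist2.png

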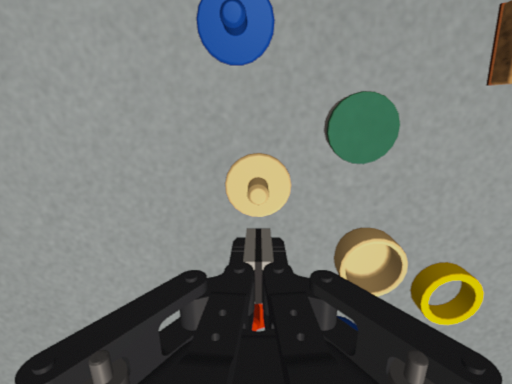

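The fingers closed on nothing. The lid is still on the bench with its handle at (259,195), and the shut fingertips are at (258,232). I'm checking where both points lie.

```bash
python3 - <<'E'
from h import *
from workcell import telemetry
o=telemetry.get_obs(); print(o["eef_pos"])
c=load("wrist2"); print(np.round(c["pose"],3).tolist()); print("tcp px",proj(c,o["eef_pos"]))
print("tip2 @.042",cast(c,(259,196),.042)); c1=load("wrist1"); print("tip1 @.042",cast(c1,(255,216),.042)); print(np.round(c1["pose"],3).tolist())
print("closed tip px -> z.109",cast(c,(258,232),.109))
for n in("scene0","side0"):
  c=load(n); print(n, proj(c,[[.46,.005,.042],[.46,.005,.014]]))
E
python3 - <<'E'
import cv2
a=cv2.imread("pics/scene0.png")[150:250,220:380]; b=cv2.imread("pics/side0.png")[180:280,200:360]
cv2.imwrite("pics/crop.png",cv2.resize(cv2.hconcat([a,b]),None,fx=2.4,fy=2.4))
E
```

```text
[0.45862526 0.00508623 0.10691069]
[[1.0, 0.0, 0.0, 0.459], [-0.0, 0.953, 0.302, 0.083], [-0.0, -0.302, 0.953, 0.276], [0.0, 0.0, 0.0, 1.0]]
tcp px [[257.61566533 223.86711371]]
tip2 @.042 [[0.45976873 0.00241854 0.042     ]]
tip1 @.042 [[0.4591523  0.00407549 0.042     ]]
[[1.0, 0.001, -0.001, 0.461], [-0.0, 0.953, 0.302, 0.083], [0.001, -0.302, 0.953, 0.227], [0.0, 0.0, 0.0, 1.0]]
closed tip px -> z.109 [[4.58881810e-01 1.31259187e-04 1.09000000e-01]]
scene0 [[269.66495274 187.97355913]
 [269.00376612 197.07451279]]
side0 [[273.63769083 203.50983987]
 [273.32642654 212.08231744]]
```

View pics/crop.png

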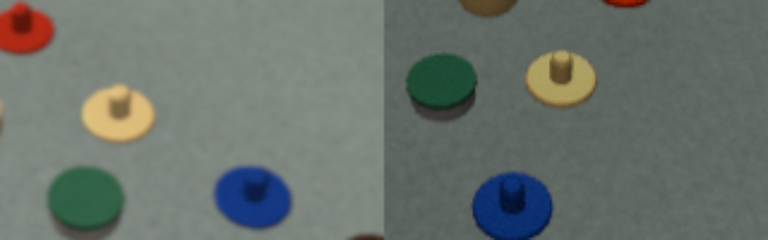

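```bash
python3 snap.py 3 side
python3 - <<'E'
from h import *
from workcell import telemetry
p=telemetry.get_obs()["eef_pos"]; im=[]
for n in("scene2","side3"):
  c=load(n); u=proj(c,p)[0]; print(n,u)
  i=c["img"][:,:,::-1].copy(); i=i[90:250,160:360]; im.append(cv2.resize(i,None,fx=2,fy=2,interpolation=cv2.INTER_CUBIC))
  cv2.drawMarker(im[-1],tuple(int(x) for x in (u-[160,90])*2),(255,0,255),cv2.MARKER_CROSS,10,1)
cv2.imwrite("pics/tcp.png",cv2.hconcat(im))
E
```

```text
scene2 [271.93920893 164.91333751]
side3 [275.16178723 182.17582604]
```

View pics/tcp.png

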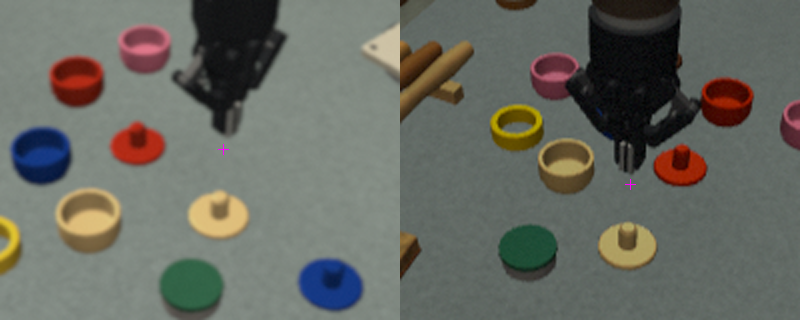

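In both views the shut fingertips lie about 8 px above the projected TCP: scene about (276,157), side about (272,175). I'm triangulating the real tip.

Run:
```python
from h import *
from workcell import telemetry
print(telemetry.get_obs()["eef_pos"],telemetry.get_obs()["tool_rot"])
im=[]
for n,b in(("scene2",(255,145)),("side3",(255,160))):
  i=load(n)["img"][b[1]-20:b[1]+25,b[0]-5:b[0]+40,::-1]; im.append(cv2.resize(i,(396,396),interpolation=cv2.INTER_CUBIC))
cv2.imwrite("pics/tip.png",cv2.hconcat(im))
def tri(ms):
  A=np.zeros((3,3));b=np.zeros(3)
  for n,u in ms:
    c=load(n);o=c["pose"][:3,3];d=cast(c,u,0)[0]-o;d/=np.linalg.norm(d);P=np.eye(3)-np.outer(d,d);A+=P;b+=P@o
  x=np.linalg.solve(A,b); print(np.round(x,4),[np.round(proj(load(n),x)[0]-u,1) for n,u in ms])
tri([("scene2",(276,157)),("side3",(272.5,175))])
tri([("scene2",(276,157)),("side3",(272.5,175)),("wrist2",(258,232))])
```

```text
[0.45833803 0.00508654 0.1065777 ] [ 0.70711641  0.70709598 -0.00091619 -0.00089976]
[0.46   0.0159 0.1352] [array([0.1, 0.1]), array([ 0.1, -0.1])]
[0.4595 0.0146 0.1347] [array([-0.3, -0.2]), array([ 0.6, -0.3]), array([ 1.1, -2.7])]
```

View pics/tip.png

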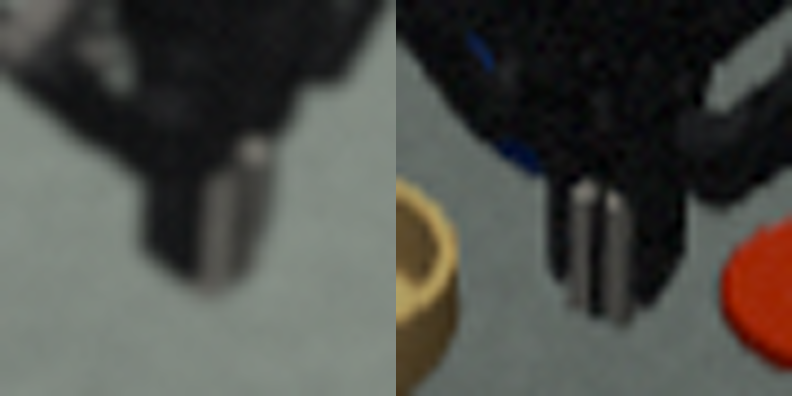

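The tip is really at about z=0.134 where the telemetry reports 0.107, so the fingers stood about 27 mm too high and closed above the handle. x and y agree. I open, go down to a reported z of about 0, and check the tip against the lid.

```bash
python3 -m inch '[[[0,0,0],[0,0.005,0.05],0],[[0,0,0],[0,0,0.1],0],[[0,0,0],[0,0,0.1],0],[[0,0,0],[0,0,0.06],0],[[0,0,0],[0,0,0.045],0],[[0,0,0],[0,0,0],0],[[0,0,0],[0,0,0],0]]'
python3 snap.py 4 side scene
python3 - <<'E'
from h import *
im=[]
for n,b in(("scene4",(220,140)),("side4",(225,160))):
  i=load(n)["img"][b[1]:b[1]+90,b[0]:b[0]+90,::-1]; im.append(cv2.resize(i,(396,396),interpolation=cv2.INTER_CUBIC))
cv2.imwrite("pics/lid4.png",cv2.hconcat(im))
E
```

```text
clock: 3.03
eef_pos: [0.4591, 0.0051, -0.0002]
tool_rot: [0.707, 0.707, -0.002, -0.002]
ft_force: [0.2, 0.7, -0.0]
grip_width: 0.0429
grasp_force: 0.0
```

View pics/lid4.png

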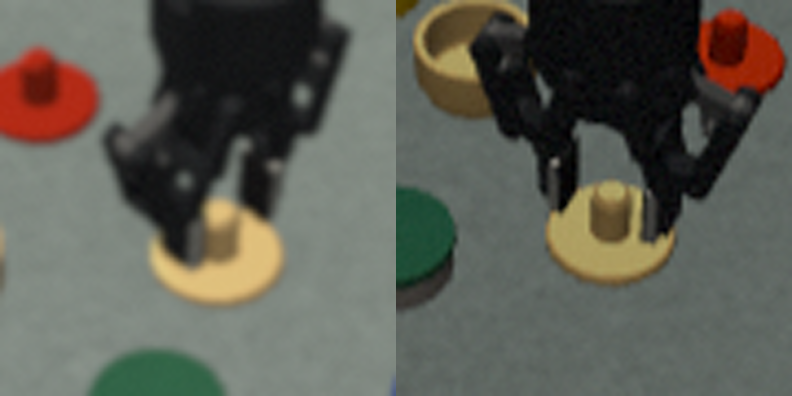

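Both views now show the fingers straddling the maple handle with their tips above the disc. I lower 5 mm and close.

```bash
python3 -m inch '[[[0,0,0],[0,0,0.017],0],[[0,0,0],[0,0,0],0],[[0,0,0],[0,0,0],1],[[0,0,0],[0,0,0],1],[[0,0,0],[0,0,0],1],[[0,0,0],[0,0,0],1],[[0,0,0],[0,0,0],1]]'
python3 -m inch '[[[0,0,0],[0,0,-0.03],1],[[0,0,0],[0,0,-0.08],1],[[0,0,0],[0,0,-0.1],1],[[0,0,0],[0,0,-0.1],1],[[0,0,0],[0,0,-0.05],1],[[0,0,0],[0,0,0],1],[[0,0,0],[0,0,0],1]]'
```

```text
clock: 3.72
eef_pos: [0.4615, 0.0051, -0.0031]
tool_rot: [0.707, 0.707, 0.0, 0.0]
ft_force: [-1.2, 0.4, 4.7]
grip_width: 0.0178
grasp_force: 58.9
clock: 4.3
eef_pos: [0.4618, 0.0051, 0.1053]
tool_rot: [0.707, 0.707, 0.001, 0.001]
ft_force: [1.1, -0.0, -0.0]
grip_width: 0.0177
grasp_force: 58.8
```

The maple lid is held. I carry it over its box, stop just above the rim, and measure the lid against the box.

```bash
python3 -m inch '[[[0,0,0],[-0.053,0.075,0],1],[[0,0,0],[-0.053,0.075,0],1],[[0,0,0],[-0.053,0.076,0],1],[[0,0,0],[-0.054,0.076,0],1],[[0,0,0],[-0.054,0.076,0],1],[[0,0,0],[0,0,0.1],1],[[0,0,0],[0,0,0.1],1],[[0,0,0],[0,0,0],1],[[0,0,0],[0,0,0],1]]'
python3 snap.py 5 side scene
python3 - <<'E'
from h import *
im=[]
for n,b in(("scene5",(160,140)),("side5",(200,120))):
  i=load(n)["img"][b[1]:b[1]+90,b[0]:b[0]+90,::-1]; im.append(cv2.resize(i,(396,396),interpolation=cv2.INTER_CUBIC))
cv2.imwrite("pics/m5.png",cv2.hconcat(im))
E
```

```text
clock: 5.05
eef_pos: [0.5708, -0.0746, 0.0409]
tool_rot: [0.707, 0.707, -0.003, -0.003]
ft_force: [0.4, 0.6, -0.4]
grip_width: 0.0174
grasp_force: 58.8
```

View pics/m5.png

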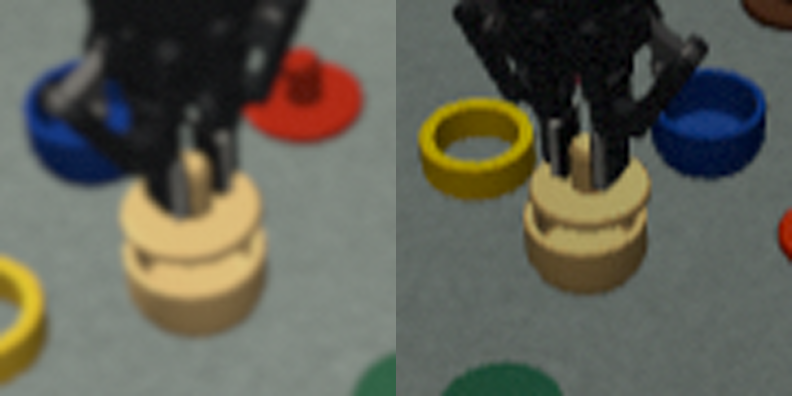

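Both views show the lid over the box, roughly aligned. I'm measuring the midlines of the lid and the box by row.

```bash
cat > mid.py <<'E'
import sys
from h import *
def mids(n,k,seed):
    c=load(n); m,ct=blob(c,seed,k); out=[]
    for r in range(ct[:,1].min(),ct[:,1].max()+1):
        x=np.where(m[r])[0]
        if len(x): out.append((r,(x[0]+x[-1])/2,x[-1]-x[0]+1))
    print(n,*["%d:%.1f/%d"%o for o in out])
mids(sys.argv[1],sys.argv[2],(int(sys.argv[3]),int(sys.argv[4])))
E
python3 mid.py scene5 maple 204 205; python3 mid.py side5 maple 243 176
python3 - <<'E'
from h import *
for n in("scene5","side5"):
  c=load(n); print(n,proj(c,[[.5743,-.075,z] for z in(.018,.036,.057)]).round(1).tolist())
E
```

```text
scene5 174:203.0/5 175:203.5/6 176:204.0/7 177:204.0/7 178:204.5/6 179:208.5/14 180:203.5/26 181:203.5/28 182:203.5/28 183:203.5/30 184:203.0/31 185:203.5/32 186:203.0/33 187:203.0/33 188:203.0/33 189:203.0/33 190:203.0/33 191:203.5/32 192:203.5/32 193:203.5/32 194:204.0/33 195:204.0/33 196:204.0/33 197:204.0/33 198:203.5/32 199:203.5/32 200:203.5/32 201:203.5/32 202:204.0/31 203:204.0/31 204:204.0/31 205:204.0/31 206:203.5/30 207:204.0/29 208:203.5/28 209:204.0/27 210:204.0/25 211:204.0/23 212:204.5/22 213:204.0/19 214:204.0/15 215:204.0/11 216:205.0/1
side5 142:220.5/8 143:218.5/12 144:218.5/18 145:218.5/20 146:218.0/21 147:217.5/22 148:217.5/24 149:217.0/25 150:224.0/39 151:224.0/39 152:224.0/39 153:224.0/39 154:224.0/39 155:224.0/39 156:230.0/49 157:230.5/50 158:231.0/51 159:231.0/51 160:232.0/51 161:232.0/51 162:232.5/50 163:233.5/48 164:234.0/47 165:235.5/42 166:242.5/28 167:242.5/28 168:242.5/28 169:242.5/28 170:242.5/28 171:242.5/28 172:242.0/27 173:242.0/27 174:241.5/26 175:241.5/26 176:242.0/25 177:241.5/24 178:241.5/24 179:241.5/24 180:242.0/23 181:242.5/22 182:243.0/21 183:242.5/20 184:242.0/15 185:243.0/13 186:243.0/7
scene5 [[204.1, 201.1], [203.5, 195.3], [202.8, 188.2]]
side5 [[243.3, 173.6], [243.1, 168.1], [242.7, 161.4]]
```

The lid is within about 1 mm in the scene view and about 1.5 mm low in x in the side view, which is inside the play. I nudge it, lower, and release.

```bash
python3 -m inch '[[[0,0,0],[0,0.006,0.02],1],[[0,0,0],[0,0,0.02],1],[[0,0,0],[0,0,0.01],1],[[0,0,0],[0,0,0.003],1],[[0,0,0],[0,0,0],1],[[0,0,0],[0,0,0],1]]'
```

```text
clock: 5.65
eef_pos: [0.5762, -0.075, 0.0285]
tool_rot: [0.707, 0.707, 0.0, 0.0]
ft_force: [-0.3, -0.0, -0.5]
grip_width: 0.0174
grasp_force: 58.9
```

```bash
python3 -m inch '[[[0,0,0],[0,0,0.005],1],[[0,0,0],[0,0,0],1],[[0,0,0],[0,0,0],1]]';python3 -m inch '[[[0,0,0],[0,0,0.005],1],[[0,0,0],[0,0,0],1],[[0,0,0],[0,0,0],1]]';python3 -m inch '[[[0,0,0],[0,0,0.004],1],[[0,0,0],[0,0,0],1],[[0,0,0],[0,0,0],1]]'
```

```text
clock: 5.9
eef_pos: [0.5762, -0.075, 0.0268]
tool_rot: [0.707, 0.707, 0.0, -0.0]
ft_force: [0.1, 0.3, -1.1]
grip_width: 0.0176
grasp_force: 58.9
clock: 6.15
eef_pos: [0.5762, -0.075, 0.0253]
tool_rot: [0.707, 0.707, 0.0, -0.0]
ft_force: [0.4, 0.3, 0.4]
grip_width: 0.0172
grasp_force: 58.9
clock: 6.4
eef_pos: [0.5763, -0.075, 0.0252]
tool_rot: [0.707, 0.707, 0.0, 0.0]
ft_force: [-2.7, 0.3, 6.1]
grip_width: 0.0179
grasp_force: 59.6
```

Seated: it stopped at the predicted height with 6 N. I release, rise, and take a check image.

```bash
python3 -m inch '[[[0,0,0],[0,0,0],0],[[0,0,0],[0,0,0],0],[[0,0,0],[0,0,0],0],[[0,0,0],[0,0,0],0],[[0,0,0],[0,0,-0.05],0],[[0,0,0],[0,0,-0.1],0],[[0,0,0],[0,0,-0.1],0],[[0,0,0],[0,0,-0.1],0]]'
python3 -m inch '[[[0,0,0],[-0.042,-0.082,0],0],[[0,0,0],[-0.042,-0.082,0],0],[[0,0,0],[-0.043,-0.082,0],0],[[0,0,0],[-0.043,-0.082,0],0],[[0,0,0],[-0.043,-0.083,0],0],[[0,0,0],[0,0,0],0],[[0,0,0],[0,0,0],0],[[0,0,0],[0,0,0],0]]'
python3 snap.py 6 scene side wrist
```

```text
clock: 7.07
eef_pos: [0.5756, -0.0749, 0.1296]
tool_rot: [0.707, 0.707, -0.001, -0.001]
ft_force: [0.2, 1.1, -1.0]
grip_width: 0.0428
grasp_force: 0.0
clock: 7.73
eef_pos: [0.4536, -0.139, 0.1294]
tool_rot: [0.707, 0.707, 0.0, 0.001]
ft_force: [0.2, -0.1, -0.0]
grip_width: 0.0425
grasp_force: 0.0
```

View pics/side6.png

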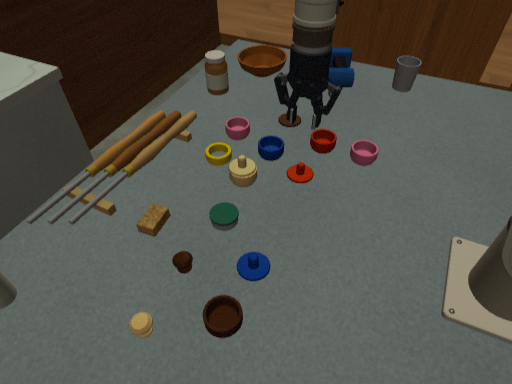

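The side view shows the maple lid seated at (242,168). Next is the padauk lid.

```bash
python3 -m inch '[[[0,0,0],[0,0,0.1],0],[[0,0,0],[0,0,0.12],0],[[0,0,0],[0,0,0.12],0],[[0,0,0],[0,0,0.07],0],[[0,0,0],[0,0,0.027],0],[[0,0,0],[0,0,0],0],[[0,0,0],[0,0,0],1],[[0,0,0],[0,0,0],1],[[0,0,0],[0,0,0],1],[[0,0,0],[0,0,0],1]]'
python3 -m inch '[[[0,0,0],[0,0,0],1],[[0,0,0],[0,0,-0.03],1],[[0,0,0],[0,0,-0.08],1],[[0,0,0],[0,0,-0.1],1],[[0,0,0],[0,0,-0.1],1],[[0,0,0],[0,0,-0.05],1],[[0,0,0],[0,0,0],1]]'
```

```text
clock: 8.72
eef_pos: [0.4547, -0.1394, -0.0003]
tool_rot: [0.707, 0.707, 0.001, 0.002]
ft_force: [0.8, 0.1, 2.2]
grip_width: 0.0172
grasp_force: 58.9
clock: 9.3
eef_pos: [0.4557, -0.1399, 0.1106]
tool_rot: [0.707, 0.707, 0.002, 0.004]
ft_force: [0.9, -0.6, 0.4]
grip_width: 0.0171
grasp_force: 58.8
```

```bash
python3 -m inch '[[[0,0,0],[-0.089,-0.01,0],1],[[0,0,0],[-0.089,-0.01,0],1],[[0,0,0],[-0.089,-0.01,0],1],[[0,0,0],[-0.089,-0.01,0],1],[[0,0,0],[-0.089,-0.011,0],1],[[0,0,0],[0,0,0.1],1],[[0,0,0],[0,0,0.1],1],[[0,0,0],[0,0,0.02],1],[[0,0,0],[0,0,0],1],[[0,0,0],[0,0,0],1]]'
python3 snap.py 7 scene side; python3 mid.py scene7 padauk 196 128; python3 mid.py side7 padauk 324 136;python3 - <<'E'
from h import *
for n in("scene7","side7"):
  c=load(n); print(n,proj(c,[[.4391,-.2733,z] for z in(.018,.036,.057)]).round(1).tolist())
E
```

```text
clock: 10.13
eef_pos: [0.4372, -0.2719, 0.04]
tool_rot: [0.707, 0.707, -0.0, -0.001]
ft_force: [0.3, 0.4, -0.1]
grip_width: 0.0169
grasp_force: 58.8
scene7 109:199.0/3 110:199.0/3 111:199.5/4 112:199.5/4 113:199.0/3 114:199.5/2 115:199.5/2 116:198.5/20 117:198.0/21 118:198.0/23 119:197.5/24 120:197.5/24 121:197.5/24 122:197.5/24 123:197.5/24 124:197.5/24 125:198.0/25 126:198.0/25 127:198.0/25 128:198.0/25 129:198.0/25 130:198.0/25 131:198.0/25 132:198.0/25 133:198.5/24 134:198.0/23 135:198.0/23 136:198.5/22 137:198.5/20 138:198.0/19 139:198.0/17 140:198.0/15 141:198.0/11 142:198.0/3
side7 120:325.0/3 121:324.5/6 122:324.5/6 123:324.0/5 124:324.5/4 125:320.5/12 126:319.5/12 127:323.0/21 128:323.0/23 129:323.5/24 130:324.0/25 131:324.0/25 132:324.0/25 133:324.0/25 134:323.0/25 135:323.0/25 136:323.0/25 137:323.5/26 138:323.5/26 139:323.5/24 140:324.0/23 141:323.5/22 142:324.0/19 143:324.5/16 144:323.0/13 145:321.0/7 146:321.0/7
scene7 [[198.2, 131.9], [197.7, 126.1], [197.0, 119.1]]
side7 [[322.4, 141.9], [323.2, 136.4], [324.2, 129.8]]
```

Lid and box are aligned to about half a pixel in both views. I nudge slightly and lower in small steps.

```bash
python3 -m inch '[[[0,0,0],[-0.003,0.004,0.015],1],[[0,0,0],[0,0,0.015],1],[[0,0,0],[0,0,0],1],[[0,0,0],[0,0,0],1]]';python3 -m inch '[[[0,0,0],[0,0,0.005],1],[[0,0,0],[0,0,0],1],[[0,0,0],[0,0,0],1]]';python3 -m inch '[[[0,0,0],[0,0,0.005],1],[[0,0,0],[0,0,0],1],[[0,0,0],[0,0,0],1]]'
```

```text
clock: 10.57
eef_pos: [0.4387, -0.2731, 0.031]
tool_rot: [0.707, 0.707, -0.0, -0.0]
ft_force: [-0.6, -0.5, -1.1]
grip_width: 0.0176
grasp_force: 58.8
clock: 10.82
eef_pos: [0.4387, -0.2733, 0.0295]
tool_rot: [0.707, 0.707, -0.0, -0.0]
ft_force: [0.8, 0.3, -0.5]
grip_width: 0.0169
grasp_force: 58.8
clock: 11.07
eef_pos: [0.4389, -0.2734, 0.0281]
tool_rot: [0.707, 0.707, 0.0, 0.0]
ft_force: [0.7, -0.3, 0.1]
grip_width: 0.0171
grasp_force: 58.9
```

```bash
python3 -m inch '[[[0,0,0],[0,0,0.004],1],[[0,0,0],[0,0,0],1],[[0,0,0],[0,0,0],1]]';python3 -m inch '[[[0,0,0],[0,0,0.004],1],[[0,0,0],[0,0,0],1],[[0,0,0],[0,0,0],1]]'
```

```text
clock: 11.32
eef_pos: [0.439, -0.2735, 0.028]
tool_rot: [0.707, 0.707, 0.0, 0.001]
ft_force: [-1.9, 0.0, 8.0]
grip_width: 0.0172
grasp_force: 59.7
clock: 11.57
eef_pos: [0.4391, -0.2735, 0.0279]
tool_rot: [0.707, 0.707, 0.0, 0.001]
ft_force: [-4.6, 1.5, 15.6]
grip_width: 0.0172
grasp_force: 60.5
```

It is seated. I release and move above the walnut lid for a second, wrist measurement.

```bash
python3 -m inch '[[[0,0,0],[0,0,0],0],[[0,0,0],[0,0,0],0],[[0,0,0],[0,0,0],0],[[0,0,0],[0,0,0],0],[[0,0,0],[0,0,-0.05],0],[[0,0,0],[0,0,-0.1],0],[[0,0,0],[0,0,-0.1],0],[[0,0,0],[0,0,-0.1],0]]'
python3 -m inch '[[[0,0,0],[-0.043,0.08,0],0],[[0,0,0],[-0.043,0.08,0],0],[[0,0,0],[-0.043,0.081,0],0],[[0,0,0],[-0.043,0.081,0],0],[[0,0,0],[-0.043,0.081,0],0],[[0,0,0],[0,0,0],0],[[0,0,0],[0,0,0],0],[[0,0,0],[0,0,0],0]]'
python3 snap.py 8 wrist scene side
```

```text
clock: 12.23
eef_pos: [0.4381, -0.2729, 0.1309]
tool_rot: [0.707, 0.707, -0.0, -0.001]
ft_force: [1.1, -0.6, -0.2]
grip_width: 0.0429
grasp_force: 0.0
clock: 12.9
eef_pos: [0.5589, -0.3374, 0.1295]
tool_rot: [0.707, 0.707, -0.0, -0.001]
ft_force: [-0.1, -0.2, -0.1]
grip_width: 0.043
grasp_force: 0.0
```

View pics/wrist8.png

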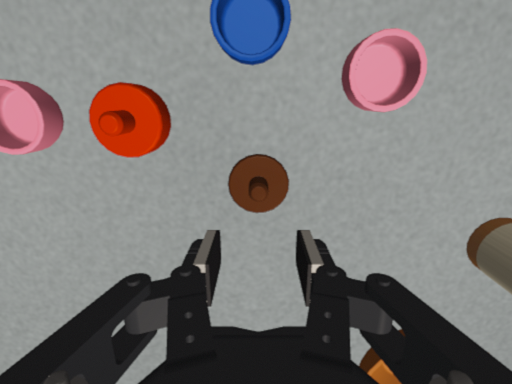

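The padauk lid is seated at (130,120) in this view. The walnut handle tip is at (258,189), centred between the fingers.

Run:
```python
from h import *
c=load("wrist8"); print(cast(c,(258.5,189),.042)); 
hsv=cv2.cvtColor(c["img"],cv2.COLOR_RGB2HSV).astype(int); m=((hsv[...,1]>120)&(hsv[...,0]<18)).astype(np.uint8); m[:140]=0;m[225:]=0;m[:,:210]=0;m[:,310:]=0
ct=max(cv2.findContours(m,0,1)[0],key=len)[:,0]
for z in(.008,.014,.02): print(np.round(circ(c,ct,z,.033,40,180)*1000,1))
```

```text
[[ 0.55874166 -0.34021942  0.042     ]]
[ 558.4 -345.1   31.9]
[ 558.4 -343.3   31.2]
[ 558.4 -341.6   30.6]
```

```bash
python3 -m inch '[[[0,0,0],[-0.005,0,0.1],0],[[0,0,0],[0,0,0.12],0],[[0,0,0],[0,0,0.12],0],[[0,0,0],[0,0,0.07],0],[[0,0,0],[0,0,0.025],0],[[0,0,0],[0,0,0],0],[[0,0,0],[0,0,0],1],[[0,0,0],[0,0,0],1],[[0,0,0],[0,0,0],1],[[0,0,0],[0,0,0],1]]'
python3 -m inch '[[[0,0,0],[0,0,0],1],[[0,0,0],[0,0,-0.03],1],[[0,0,0],[0,0,-0.08],1],[[0,0,0],[0,0,-0.1],1],[[0,0,0],[0,0,-0.1],1],[[0,0,0],[0,0,-0.05],1],[[0,0,0],[0,0,0],1]]'
```

```text
clock: 13.88
eef_pos: [0.5614, -0.3404, 0.003]
tool_rot: [0.707, 0.707, 0.001, 0.002]
ft_force: [-1.3, 0.0, 5.6]
grip_width: 0.0167
grasp_force: 59.0
clock: 14.47
eef_pos: [0.5626, -0.341, 0.1143]
tool_rot: [0.707, 0.707, 0.001, 0.005]
ft_force: [0.7, -0.9, -0.8]
grip_width: 0.0171
grasp_force: 58.8
```

```bash
python3 -m inch '[[[0,0,0],[0.06,-0.012,0],1],[[0,0,0],[0.101,-0.02,0],1],[[0,0,0],[0.101,-0.02,0],1],[[0,0,0],[0.101,-0.02,0],1],[[0,0,0],[0.101,-0.02,0],1],[[0,0,0],[0.101,-0.02,0],1],[[0,0,0],[0.101,-0.02,0],1],[[0,0,0],[0.101,-0.02,0],1],[[0,0,0],[0.101,-0.02,0],1],[[0,0,0],[0.101,-0.02,0],1]]'
python3 -m inch '[[[0,0,0],[0.101,-0.02,0],1],[[0,0,0],[0.101,-0.02,0],1],[[0,0,0],[0.101,-0.02,0],1],[[0,0,0],[0.101,-0.02,0],1],[[0,0,0],[0.101,-0.02,0],1],[[0,0,0],[0.101,-0.02,0],1],[[0,0,0],[0.101,-0.02,0],1],[[0,0,0],[0.101,-0.02,0],1],[[0,0,0],[0.101,-0.02,0],1],[[0,0,0],[0.101,-0.02,0],1]]'
python3 -m inch '[[[0,0,0],[0.048,-0.01,0],1],[[0,0,0],[0,0,0],1],[[0,0,0],[0,0,0],1],[[0,0,0],[0,0,0],1]]'
```

```text
clock: 15.3
eef_pos: [0.5008, -0.0471, 0.1074]
tool_rot: [0.707, 0.707, -0.0, -0.001]
ft_force: [0.4, 0.4, 0.3]
grip_width: 0.0169
grasp_force: 58.8
clock: 16.13
eef_pos: [0.4409, 0.2555, 0.1074]
tool_rot: [0.707, 0.707, -0.001, -0.0]
ft_force: [0.5, 0.4, -0.1]
grip_width: 0.0168
grasp_force: 58.8
clock: 16.47
eef_pos: [0.4386, 0.268, 0.1075]
tool_rot: [0.707, 0.707, -0.001, 0.0]
ft_force: [-0.6, 0.2, -0.9]
grip_width: 0.0168
grasp_force: 58.8
```

```bash
python3 -m inch '[[[0,0,0],[-0.003,0.008,0.08],1],[[0,0,0],[0,0,0.08],1],[[0,0,0],[0,0,0.048],1],[[0,0,0],[0,0,0],1],[[0,0,0],[0,0,0],1],[[0,0,0],[0,0,0],1]]'
python3 snap.py 9 scene side wrist
python3 - <<'E'
from h import *
im=[]
for n,b in(("scene9",(330,215)),("side9",(175,260))):
  c=load(n); print(n,proj(c,[[.4415,.267,z] for z in(.018,.036,.057)]).round(1).tolist())
  i=c["img"][b[1]:b[1]+90,b[0]:b[0]+90,::-1]; im.append(cv2.resize(i,(396,396),interpolation=cv2.INTER_CUBIC))
cv2.imwrite("pics/w9.png",cv2.hconcat(im))
E
python3 mid.py scene9 walnut 376 262; python3 mid.py side9 walnut 222 312
```

```text
clock: 16.97
eef_pos: [0.4424, 0.2675, 0.0466]
tool_rot: [0.708, 0.707, 0.001, 0.0]
ft_force: [-0.1, 0.4, 0.3]
grip_width: 0.0169
grasp_force: 58.8
scene9 [[374.8, 268.0], [377.2, 262.4], [380.0, 255.7]]
side9 [[222.9, 317.3], [222.1, 312.6], [221.0, 306.8]]
scene9 242:369.5/2 243:369.5/4 244:369.0/7 245:369.0/9 246:369.0/11 247:368.5/12 248:368.5/12 249:367.5/12 250:377.0/31 251:377.0/33 252:377.0/33 253:377.5/34 254:378.0/35 255:378.0/35 256:377.5/36 257:378.0/37 258:377.5/38 259:377.5/38 260:377.5/38 261:376.5/38 262:376.5/38 263:376.5/38 264:376.5/38 265:376.0/37 266:376.0/37 267:376.0/37 268:376.0/37 269:376.0/37 270:376.0/37 271:376.0/37 272:376.0/35 273:376.0/35 274:376.0/33 275:375.5/32 276:376.0/31 277:376.0/29 278:376.5/28 279:376.5/26 280:376.5/24 281:376.0/21 282:376.5/18 283:376.5/14 284:376.5/8
side9 294:215.0/1 295:213.0/9 296:213.0/9 297:214.0/9 298:214.0/9 299:211.0/15 300:210.5/16 301:210.5/16 302:210.5/16 303:221.0/39 304:221.0/39 305:221.0/39 306:221.0/39 307:221.0/39 308:221.5/40 309:221.5/40 310:221.5/40 311:221.5/40 312:221.5/40 313:222.0/39 314:222.0/39 315:222.0/39 316:222.5/40 317:222.5/40 318:222.5/40 319:222.0/39 320:222.5/38 321:222.5/38 322:222.5/38 323:223.0/37 324:222.5/36 325:222.5/36 326:222.5/34 327:222.5/34 328:222.5/32 329:222.0/31 330:222.5/30 331:222.5/28 332:222.0/27 333:222.0/23 334:221.5/20 335:221.5/18 336:221.5/12
```

View pics/w9.png

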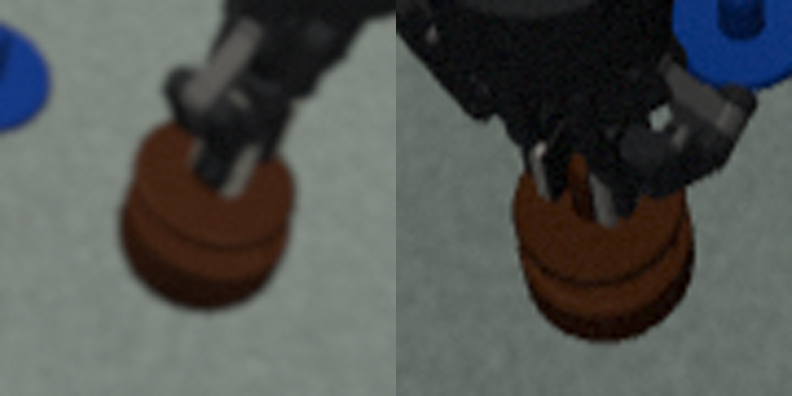

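The walnut lid hangs just above its box. I'm refining the offset with near-arc fits, using the box foot before and after.

Run:
```python
from h import *
for n,s in(("scene0",(376,266)),("side0",(222,316)),("scene9",(376,262)),("side9",(222,312))):
    c=load(n); m,ct=blob(c,s,"walnut"); print(n,"foot",np.round(circ(c,ct,0,.034,110,180)*1000,1), "top.036",np.round(circ(c,ct,.036,.034,0,100)*1000,1),"lid .058",np.round(circ(c,ct,.056,.033,45,90)*1000,1))
```

```text
scene0 foot [434.9 264.6  29.2] top.036 [441.7 267.   30.9] lid .058 [456.5 271.5  29.7]
side0 foot [446.3 261.1  33.3] top.036 [441.5 267.   32.6] lid .058 [435.2 274.7  31.5]
scene9 foot [434.9 264.6  29.2] top.036 [439.5 264.4  32.6] lid .058 [409.3 256.1  35.5]
side9 foot [446.1 261.3  33.1] top.036 [453.2 266.2  24.6] lid .058 [-296369.2  410987.1  506740.9]
```

The two-view box centre of (441.5, 267) holds, and the lid is within about 2.5 mm. The tapered spigot tolerates that, so I nudge +1 mm in y and lower.

```bash
python3 -m inch '[[[0,0,0],[0.004,-0.003,0.015],1],[[0,0,0],[0,0,0.015],1],[[0,0,0],[0,0,0.007],1],[[0,0,0],[0,0,0],1],[[0,0,0],[0,0,0],1]]';python3 -m inch '[[[0,0,0],[0,0,0.006],1],[[0,0,0],[0,0,0],1],[[0,0,0],[0,0,0],1]]';python3 -m inch '[[[0,0,0],[0,0,0.005],1],[[0,0,0],[0,0,0],1],[[0,0,0],[0,0,0],1]]';python3 -m inch '[[[0,0,0],[0,0,0.004],1],[[0,0,0],[0,0,0],1],[[0,0,0],[0,0,0],1]]'
```

```text
clock: 17.53
eef_pos: [0.4403, 0.269, 0.0343]
tool_rot: [0.707, 0.707, -0.0, -0.0]
ft_force: [-0.3, -0.1, -1.0]
grip_width: 0.017
grasp_force: 58.8
clock: 17.78
eef_pos: [0.4406, 0.2691, 0.0327]
tool_rot: [0.707, 0.707, -0.0, -0.0]
ft_force: [0.2, -0.6, 0.2]
grip_width: 0.0168
grasp_force: 58.8
clock: 18.03
eef_pos: [0.4408, 0.2693, 0.0315]
tool_rot: [0.707, 0.707, 0.0, 0.0]
ft_force: [0.2, -0.0, -0.4]
grip_width: 0.0171
grasp_force: 58.9
clock: 18.28
eef_pos: [0.441, 0.2694, 0.0312]
tool_rot: [0.707, 0.707, 0.001, 0.0]
ft_force: [-2.6, -1.7, 7.0]
grip_width: 0.0168
grasp_force: 59.6
```

Contact came at the predicted height. I release and go to the blue lid.

```bash
python3 -m inch '[[[0,0,0],[0,0,0],0],[[0,0,0],[0,0,0],0],[[0,0,0],[0,0,0],0],[[0,0,0],[0,0,0],0],[[0,0,0],[0,0,-0.05],0],[[0,0,0],[0,0,-0.1],0],[[0,0,0],[0,0,-0.1],0],[[0,0,0],[0,0,-0.1],0]]'
python3 -m inch '[[[0,0,0],[-0.081,0,0],0],[[0,0,0],[-0.081,0,0],0],[[0,0,0],[-0.081,0.001,0],0],[[0,0,0],[-0.081,0,0],0],[[0,0,0],[-0.082,0,0],0],[[0,0,0],[0,0,0],0],[[0,0,0],[0,0,0],0],[[0,0,0],[0,0,0],0]]'
python3 snap.py 10 wrist
python3 - <<'E'
from h import *
c=load("wrist10"); m,ct=blob(c,(258,185),"blue"); print(m.sum(),ct.min(0),ct.max(0),[np.round(circ(c,ct,z,.033,40,180)*1000,1) for z in(.008,.014)])
E
```

```text
clock: 18.95
eef_pos: [0.44, 0.2687, 0.1356]
tool_rot: [0.707, 0.707, -0.001, -0.0]
ft_force: [1.1, -0.4, -0.7]
grip_width: 0.0425
grasp_force: 0.0
clock: 19.62
eef_pos: [0.4411, 0.1476, 0.1351]
tool_rot: [0.707, 0.707, 0.0, -0.0]
ft_force: [0.6, 0.2, -0.6]
grip_width: 0.0427
grasp_force: 0.0
2633 [228 149] [286 205] [array([439.7, 144.7,  32.1]), array([439.8, 146.4,  31.4])]
```

View pics/wrist10.png

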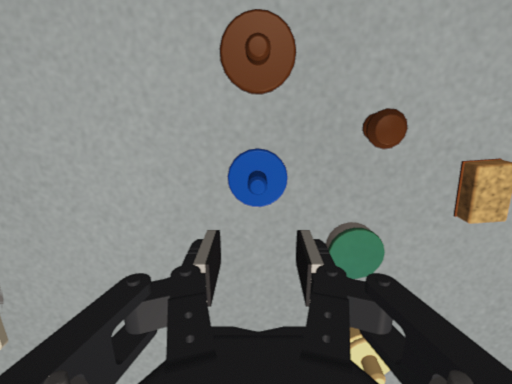

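The walnut lid is seated at (258,50) and the blue handle at (258,183) is centred between the fingers. I grasp it.

```bash
python3 -m inch '[[[0,0,0],[0,0,0.1],0],[[0,0,0],[0,0,0.12],0],[[0,0,0],[0,0,0.12],0],[[0,0,0],[0,0,0.07],0],[[0,0,0],[0,0,0.034],0],[[0,0,0],[0,0,0],0],[[0,0,0],[0,0,0],1],[[0,0,0],[0,0,0],1],[[0,0,0],[0,0,0],1],[[0,0,0],[0,0,0],1]]'
python3 -m inch '[[[0,0,0],[0,0,0],1],[[0,0,0],[0,0,-0.03],1],[[0,0,0],[0,0,-0.08],1],[[0,0,0],[0,0,-0.1],1],[[0,0,0],[0,0,-0.1],1],[[0,0,0],[0,0,-0.05],1],[[0,0,0],[0,0,0],1],[[0,0,0],[0,0,0],1]]'
```

```text
clock: 20.5
eef_pos: [0.442, 0.1479, 0.003]
tool_rot: [0.707, 0.707, 0.001, 0.001]
ft_force: [0.3, -1.1, -0.4]
grip_width: 0.0168
grasp_force: 58.6
clock: 21.17
eef_pos: [0.4419, 0.1475, 0.1115]
tool_rot: [0.707, 0.707, 0.002, 0.001]
ft_force: [-0.5, 0.2, -0.4]
grip_width: 0.0168
grasp_force: 58.7
```

```bash
python3 -m inch '[[[0,0,0],[-0.059,0.02,0],1],[[0,0,0],[-0.1,0.033,0],1],[[0,0,0],[-0.1,0.033,0],1],[[0,0,0],[-0.1,0.033,0],1],[[0,0,0],[-0.1,0.033,0],1],[[0,0,0],[-0.1,0.033,0],1],[[0,0,0],[-0.1,0.033,0],1],[[0,0,0],[-0.1,0.033,0],1],[[0,0,0],[-0.1,0.033,0],1],[[0,0,0],[-0.1,0.033,0],1]]'
python3 -m inch '[[[0,0,0],[-0.1,0.033,0],1],[[0,0,0],[-0.059,0.021,0],1],[[0,0,0],[0,0,0.1],1],[[0,0,0],[0,0,0.1],1],[[0,0,0],[0,0,0.02],1],[[0,0,0],[0,0,0],1],[[0,0,0],[0,0,0],1],[[0,0,0],[0,0,0],1]]'
python3 snap.py 11 scene side; python3 mid.py scene11 blue 181 163; python3 mid.py side11 blue 271 145;python3 - <<'E'
from h import *
for n in("scene11","side11"):
  c=load(n); print(n,proj(c,[[.5532,-.1877,z] for z in(.018,.036,.057)]).round(1).tolist())
E
```

```text
clock: 22.0
eef_pos: [0.5349, -0.1417, 0.1082]
tool_rot: [0.707, 0.707, -0.001, -0.001]
ft_force: [1.3, 0.3, -1.1]
grip_width: 0.0173
grasp_force: 58.7
clock: 22.67
eef_pos: [0.5532, -0.1881, 0.0453]
tool_rot: [0.707, 0.707, 0.0, 0.001]
ft_force: [0.6, -0.3, -0.2]
grip_width: 0.0168
grasp_force: 58.7
scene11 145:179.5/4 146:179.5/4 147:180.0/5 148:180.0/5 149:180.0/5 150:183.5/10 151:184.5/12 152:180.0/23 153:179.5/24 154:179.5/26 155:179.0/27 156:179.0/27 157:179.0/27 158:179.0/27 159:179.0/27 160:179.0/27 161:179.5/28 162:179.5/28 163:179.5/28 164:179.5/28 165:179.5/28 166:180.0/27 167:180.0/27 168:180.0/27 169:180.0/27 170:180.0/27 171:180.5/26 172:180.5/26 173:180.0/25 174:180.5/24 175:180.5/22 176:180.5/22 177:180.5/20 178:180.5/18 179:180.5/14 180:180.5/10
side11 125:267.0/1 126:269.0/5 127:269.0/5 128:269.0/5 129:268.5/6 130:268.5/6 131:272.0/13 132:269.5/18 133:270.0/21 134:270.0/23 135:270.0/25 136:270.0/25 137:270.0/25 138:270.0/25 139:270.0/25 140:270.0/25 141:270.0/25 142:270.5/26 143:270.5/26 144:270.5/26 145:270.5/26 146:270.5/26 147:270.5/26 148:270.5/26 149:270.5/26 150:270.0/25 151:270.5/24 152:270.5/24 153:270.5/24 154:270.5/22 155:270.5/20 156:270.5/20 157:270.0/17 158:270.5/14 159:270.0/11
scene11 [[181.0, 169.5], [180.1, 163.6], [179.1, 156.5]]
side11 [[270.0, 149.2], [270.2, 143.7], [270.3, 137.1]]
```

The lid is aligned to within half a pixel in both views. I lower it, with seating expected at a reported z of about 0.031.

```bash
python3 -m inch '[[[0,0,0],[0,0,0.015],1],[[0,0,0],[0,0,0.015],1],[[0,0,0],[0,0,0.005],1],[[0,0,0],[0,0,0],1],[[0,0,0],[0,0,0],1]]';python3 -m inch '[[[0,0,0],[0,0,0.006],1],[[0,0,0],[0,0,0],1],[[0,0,0],[0,0,0],1]]';python3 -m inch '[[[0,0,0],[0,0,0.005],1],[[0,0,0],[0,0,0],1],[[0,0,0],[0,0,0],1]]';python3 -m inch '[[[0,0,0],[0,0,0.004],1],[[0,0,0],[0,0,0],1],[[0,0,0],[0,0,0],1]]'
```

```text
clock: 23.18
eef_pos: [0.5519, -0.188, 0.0332]
tool_rot: [0.707, 0.707, -0.0, -0.0]
ft_force: [-0.2, -0.1, -0.5]
grip_width: 0.0168
grasp_force: 58.7
clock: 23.43
eef_pos: [0.5522, -0.1881, 0.0315]
tool_rot: [0.707, 0.707, -0.0, -0.0]
ft_force: [0.4, -0.5, -1.0]
grip_width: 0.0171
grasp_force: 58.7
clock: 23.68
eef_pos: [0.5525, -0.1883, 0.0312]
tool_rot: [0.707, 0.707, 0.0, 0.001]
ft_force: [-2.2, 0.2, 5.8]
grip_width: 0.0173
grasp_force: 59.3
clock: 23.93
eef_pos: [0.5525, -0.1883, 0.0311]
tool_rot: [0.707, 0.707, 0.0, 0.001]
ft_force: [-4.6, 0.7, 11.0]
grip_width: 0.0171
grasp_force: 59.9
```

It is seated. I release, rise well clear toward the base, and check all four numerically.

```bash
python3 -m inch '[[[0,0,0],[0,0,0],0],[[0,0,0],[0,0,0],0],[[0,0,0],[0,0,0],0],[[0,0,0],[0,0,0],0],[[0,0,0],[0,0,-0.05],0],[[0,0,0],[0,0,-0.1],0],[[0,0,0],[0,0,-0.1],0],[[0,0,0],[0,0,-0.1],0],[[0,0,0],[0,0,-0.1],0]]'
python3 -m inch '[[[0,0,0],[0.1,-0.03,-0.08],0],[[0,0,0],[0.1,-0.03,-0.08],0],[[0,0,0],[0.1,-0.03,0],0],[[0,0,0],[0.1,-0.03,0],0],[[0,0,0],[0.1,-0.03,0],0],[[0,0,0],[0.1,-0.03,0],0],[[0,0,0],[0,0,0],0],[[0,0,0],[0,0,0],0],[[0,0,0],[0,0,0],0]]'
python3 snap.py 12 scene side
python3 - <<'E'
from h import *
B=dict(maple=[(.5745,-.075),(205,195),(243,165)],walnut=[(.4415,.267),(376,262),(222,312)],padauk=[(.4391,-.2733),(198,128),(323,136)],blue=[(.5532,-.1877),(181,163),(271,145)])
for k,(p,*sd) in B.items():
  for n,s in zip(("scene12","side12"),sd):
    c=load(n); m,ct=blob(c,s,k)
    print(k,n,m.sum(),"lid",np.round(circ(c,ct,.042,.033,40,95)*1000,1),"box",np.round(np.array(p)*1000,1),"top row",ct[:,1].min(),"exp",proj(c,[*p,.07]).round(1)[0], "foot row",ct[:,1].max(),"before",blob(load(n[:-2]+"0"),s,k)[1][:,1].max())
E
```

```text
clock: 24.68
eef_pos: [0.5518, -0.188, 0.1648]
tool_rot: [0.707, 0.707, -0.0, -0.0]
ft_force: [0.8, 0.0, 0.4]
grip_width: 0.0427
grasp_force: 0.0
clock: 25.43
eef_pos: [0.4984, -0.0083, 0.2118]
tool_rot: [0.707, 0.707, -0.0, 0.0]
ft_force: [1.0, 0.2, 0.2]
grip_width: 0.0428
grasp_force: 0.0
maple scene12 911 lid [576.9 -73.4  33.1] box [574.5 -75. ] top row 181 exp [202.3 183.8] foot row 216 before 216
maple side12 1139 lid [ 660.5 -102.3   30.2] box [574.5 -75. ] top row 142 exp [242.4 157.1] foot row 186 before 186
walnut scene12 1116 lid [442.8 267.1  30.3] box [441.5 267. ] top row 247 exp [381.8 251.4] foot row 284 before 284
walnut side12 1380 lid [441.2 267.   31.9] box [441.5 267. ] top row 294 exp [220.4 303.1] foot row 337 before 336
padauk scene12 537 lid [ 441.2 -271.8   29.5] box [ 439.1 -273.3] top row 114 exp [196.6 114.7] foot row 142 before 142
padauk side12 397 lid [ 440.  -271.6   31.7] box [ 439.1 -273.3] top row 124 exp [324.9 125.6] foot row 147 before 149
blue scene12 650 lid [ 554.9 -185.5   30.1] box [ 553.2 -187.7] top row 151 exp [178.5 152. ] foot row 180 before 180
blue side12 565 lid [ 551.5 -184.9   31.8] box [ 553.2 -187.7] top row 131 exp [270.4 132.9] foot row 159 before 159
```

All four lids are centred within about 3 mm at the seated height, and the box feet have not moved. I'm handing it in.

```bash
python3 -c "
from workcell import workorder; print(workorder.job_done())"
```

```text
the job is handed in; nothing more can be done
None
```

All four lids are seated on their matching boxes and the job is handed in at about 25 s; my last camera check put them within about 3 mm of centre, and no verdict was returned.

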